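Close the colorimeter's sample chamber and hold its cover down on the new seal

ROBOT

A 6-joint arm with a two-finger parallel gripper is mounted at the origin on the work surface. World frame = base frame: x ahead of the robot, y to its left, z up, the work surface at z = 0. Lengths are in m, angles in rad, forces in N, time in s.
With the tool pointing down it reaches from about 0.35 to 0.95 m from the base axis. Payload 17.4 kg.
Tool frame: the origin (TCP) lies between the finger pads; the fingertips stand 11 mm ahead of it and the grasp point (between the pads) lies 8 mm behind it; y points along the fingers, x is the direction in which the jaws open and shut, and the axes are right-handed (so a half turn about y gives the same grasp; the last joint's range is limited). The gripper opens to 93 mm and grips with 3 to 60 N. Pads are 15 mm wide; open, the fingers measure 128 mm over their backs; the gripper's body (75 mm by 188 mm) begins 65 mm behind the grasp point.
Start: joints at [1.221, 0.116, 1.442, -0, 1.584, -0.038], TCP at [0.207, 0.642, 0.23] pointing down, gripper open.
Joint ranges: [-2.83, 2.83], [-0.83, 2.19], [0.07, 2.5], [-1.14, 4.28], [0.01, 3], [-2.97, 2.97]. Speed limits (rad/s): [1.89, 1.89, 2.22, 3.14, 3.14, 3.14].

INTERFACE

Orientations are given as a unit quaternion [w, x, y, z].
In Python, from bench import manip gives the robot as it stands.
- The arm moves only by the tool jog_arm, never from a script. Its argument "plan" is a list of rows, each an object of numbers: "dx", "dy", "dz": the shift along the tool's x, y, z in mm; "wx", "wy", "wz": the turn, a rotation vector about the tool's x, y, z in rad; "gripper": the finger opening in mm, from 0 to 93. In form: [{"dx": .., "dy": .., "dz": .., "wx": .., "wy": .., "wz": .., "gripper": ..}, ...]. A call has 1 to 20 rows; each row is the pose to reach, as a shift and turn from the pose commanded when the call began, along the tool's axes at that moment; what a row does not reach only later rows make up. A row lasts 1/10 s, in which the tool goes at most 50 mm and 8.59 degrees, less where a joint would pass 70% of its speed; a pose out of reach is approached as far as the arm can. A call with a gripper value outside its range is refused whole. The fingers move at their own pace and stop on an object; "squeeze" is the grip in N (left out, the last holds). Time passes only in rows, so rows that repeat a pose let the fingers close. It gives the time, the measured TCP pose, the force and the opening at its end, in the units of the state.
- manip.get_obs(): the state, without advancing time (a new reading comes with each control period).
- manip.get_image(name): name is "scene" or "top" or "wrist"; returns the picture (384x512x3 uint8, blue, green, red); there is no depth.
- manip.camera_model(name): a dict with "K" (3x3 intrinsics, pixels), "eye" and "rotation" of the camera in the world. Camera axes: x right, y up, looking along -z (the intrinsics and any distortion apply to the point x, -y, -z); pixel columns grow to the right and rows downward; lengths in m; the calibration is good to about 2 mm. A picture is of the moment at which its call begins: read the wrist's pose just before it. camera_model takes no time and is no camera call; for the wrist camera it gives the pose at the moment of the call.
- manip.finish_job(): hands the job in, once; it reports no verdict.
The state is a dict: "time_s": time; "joint_pos": joint angles; "joint_velocities": joint speeds; "tau": joint torques, N m; "position": TCP position; "tool_rot": TCP orientation; "ft_force": force on the tool from outside, world axes, zero at the start; "wrist_torque": the same for the moment, N m; "opening": finger opening in m.
Only numpy, scipy, OpenCV 4.12 (cv2) and the standard library are available. Lean on these libraries where they do the work, as an engineer would, in place of code of your own. Each camera call takes 0.05 s, during which the arm holds its last target.

TASK

The sample is loaded in the colorimeter. Turn the quarter-turn fastener on its deck until the wing lines up with the slot in the open cover, swing the cover shut so that the wing comes up through the slot, then press the cover fully home against its springy new seal and keep it pressed with the fingers, clear of the fastener, so that I can lock it. Finish while still holding the cover down, and leave the filter plate, jar stand and bottle undisturbed.

Things in the scene. Friction and masses are not known exactly. Their poses are not given: they have to be found in the camera images.
- instrument: the colorimeter, a fixed cream box 300 (x) x 250 (y) x 172 mm high, black front and eyepiece on its +x side; origin: centre of its underside; x runs along the cover's hinge line, z up. Its flat top, the deck, is 172 mm above the origin. The 70 mm square sample well, centred at x = -10, y = 0 mm, holds a capped jar that stays below the deck
- cover_hinge (a point): middle of the cover's hinge line, on the instrument at x = -10, y = +57 mm, 6 mm above the deck; axes as the instrument's, the hinge line is along x
- cover (a joint): opening angle of the cover, rad: 0 = fully home (hard stop), 0.045 = touching the uncompressed seal, 1.57 = upright, 1.75 = open stop. Stiff hinge (0.12 N m): it stays where left and must be pushed all the way over and down. The seal, under the free edge 110 mm from the hinge, pushes up with 2 N at first touch, 10 N when fully home; let go, the cover springs up again
- cover_face (a point): point on the cover's flat outer face, mid-width, 85 mm from the hinge line; a good place to push and press. z: outward normal of the face (up when shut); -y: away from the hinge. The cover is a shallow cream box, no handle, 100 mm wide; shut, it reaches from 6 to 112 mm from the hinge line towards the instrument's -y, its outer face 24 mm above the hinge line
- cover_slot (a point): centre of the slot in the cover, 38 mm (along the hinge) x 18 mm, 132 mm from the hinge line. It is cut in a steel lock plate 56 mm wide and 4 mm thick, level with the hinge line when shut, that sticks out from the cover's free edge, from 112 to 151 mm from the hinge
- fastener (a joint): angle of the quarter-turn fastener, rad, counter-clockwise from above: 0 = wing parallel to the hinge line, passes through the cover's slot (a stop ends its travel there); 1.57 = crosswise, locked (other stop). If the wing is not lined up the lock plate lands on it and the cover cannot shut. Light friction (0.03 N m), stays where it is left
- fastener_head (a point): centre of the fastener's steel wing head, a bar 30 mm long (its x axis), 9 mm thick (its y axis) and 16 mm high, on a thin upright stem at x = -10, y = -75 mm of the instrument; the wing spans 11 to 27 mm above the deck, a 3 mm high, 32 mm round steel washer lies under it
- filter_plate: bystander: thin black plate 50 x 120 x 6 mm with three glass filters, lying on the deck near the instrument's -x end; origin: centre of its underside
- jar_stand: bystander: black block 75 x 140 x 100 mm with two round holes, on the table to one side; origin: centre of its underside
- oil_bottle: bystander: capped round bottle of amber oil, 72 mm across, 170 mm high, on the table to the other side; origin: centre of its underside

How it is judged:
On the way, in this order (a step that is already met when the one before it is completed fails the run):
1. the fastener's wing is lined up with the slot (within 0.15 rad) while the cover is still open (value of joint fastener below 0.15 rad and value of joint cover above 0.5 rad), for 0.2 s.
2. the cover is shut down to its seal with the wing through the slot (value of joint cover below 0.07 rad and value of joint fastener below 0.15 rad), for 0.2 s.
At the end, for the whole second after the job is handed in: the robot's fingers hold the cover fully home (within 0.02 rad of its stop, pressed with more than 4 N), the fastener's wing stands through the slot, lined up within 0.15 rad, and the robot does not touch the fastener (value of joint cover below 0.02 rad and value of joint fastener below 0.15 rad and contact force between the fingers and cover above 4 N and contact force between each of the arm, the fingers and fastener below 0.5 N); the arm keeps its last pose, push and grip.
It fails at once if the filter plate is shoved (distance of filter_plate from where it was at the start of the episode above 0.02 m).
It fails at once if the jar stand is shoved or tipped (distance of jar_stand from where it was at the start of the episode above 0.03 m or angle between jar_stand's own z axis and vertical above 0.3 rad).
It fails at once if the bottle is shoved or tipped (distance of oil_bottle from where it was at the start of the episode above 0.03 m or angle between oil_bottle's own z axis and vertical above 0.3 rad).
It also fails if it takes over 45 s, if anything falls off the work surface, if the arm or the gripper's body presses on something with over 40 N, if the wrist force passes 120 N, or if a joint passes its speed limit or range.

## Working session

There is one attempt and no reset: what is moved stays moved. The work goes in short steps, Python scripts to look and compute and a tool call to move; the robot and the scene stay as the last step left them, time stands still between calls to the robot, and variables do not carry over. Pictures are saved under pics/ and viewed, and the job is handed in when it is done.

Besides the shell and the picture viewer there is one more tool, called after "Request:" as name(argument=value, ...), one argument or row to a line, values as JSON. jog_arm: Moves the arm, as the interface text tells. Its arguments: {"type":"object","properties":{"plan":{"type":"array","items":{"type":"object","properties":{"dx":{"type":"number"},"dy":{"type":"number"},"dz":{"type":"number"},"wx":{"type":"number"},"wy":{"type":"number"},"wz":{"type":"number"},"gripper":{"type":"number"}}}},"squeeze":{"type":"number"}},"required":["plan"]}

```bash
mkdir -p pics
python3 - <<'E'
from bench import manip
import cv2
o=manip.get_obs();print(o)
for n in("scene","top","wrist"):
    m=manip.camera_model(n);print(n,m)
    cv2.imwrite(f"pics/{n}0.png",manip.get_image(n))
E
```

```text
{'time_s': 0.0, 'joint_pos': array([ 1.22118726e+00,  1.16478626e-01,  1.44225735e+00, -3.57009061e-05,
        1.58401916e+00, -3.78050285e-02]), 'joint_velocities': array([-0.00037154, -0.00063939,  0.00251177, -0.00116144, -0.00098675,
       -0.00051053]), 'tau': array([ 2.73160025e-03, -7.21259379e+01, -6.22615671e+01,  7.83024123e-02,
        2.34964670e-02, -6.89486842e-05]), 'position': array([0.20702828, 0.6422611 , 0.22891506]), 'tool_rot': array([-0.57133184,  0.57181127,  0.41596603, -0.41663421]), 'ft_force': array([ 0.32303067, -0.35048059, -0.2547498 ]), 'wrist_torque': array([ 0.01227879, -0.00823284,  0.00012688]), 'opening': 0.09271724817559518}
scene {'K': array([[486.17568351,   0.        , 255.8891761 ],
       [  0.        , 486.17568351, 199.92487897],
       [  0.        ,   0.        ,   1.        ]]), 'eye': array([1.58656402, 0.16082823, 1.33324028]), 'rotation': array([0.61053855, 0.23208189, 0.27516784, 0.70545257])}
top {'K': array([[379.70130338,   0.        , 256.9843677 ],
       [  0.        , 379.70130338, 188.56602061],
       [  0.        ,   0.        ,   1.        ]]), 'eye': array([ 0.46367938, -0.02271572,  1.23417701]), 'rotation': array([-0.70371052, -0.01749906,  0.01871445,  0.71002469])}
wrist {'K': array([[301.00147997,   0.        , 254.39139103],
       [  0.        , 301.00147997, 184.85371358],
       [  0.        ,   0.        ,   1.        ]]), 'eye': array([0.14102414, 0.66390223, 0.38348516]), 'rotation': array([ 0.80176829, -0.10287134, -0.07430158,  0.58400716])}
```

View pics/scene0.png

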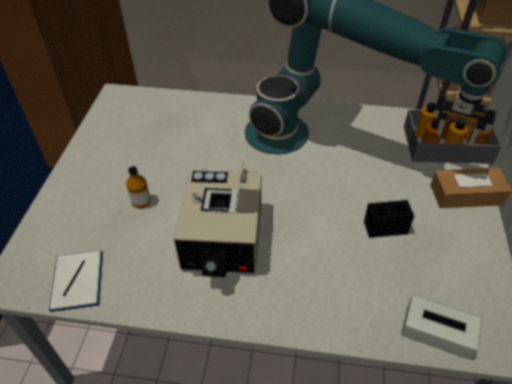

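View pics/top0.png

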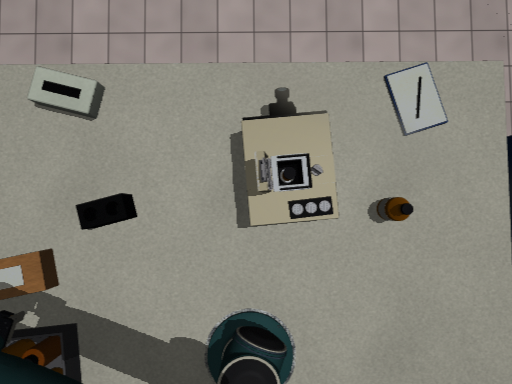

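View pics/wrist0.png

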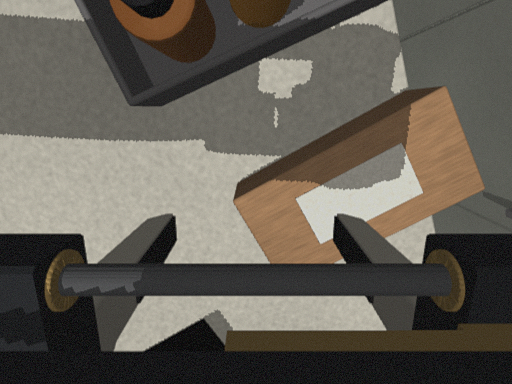

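Run:
```python
import cv2
a=cv2.imread("pics/top0.png")[100:235,220:350];cv2.imwrite("pics/topc.png",cv2.resize(a,None,fx=4.4,fy=4.4,interpolation=cv2.INTER_CUBIC))
a=cv2.imread("pics/scene0.png")[155:280,165:275];cv2.imwrite("pics/scc.png",cv2.resize(a,None,fx=4.8,fy=4.8,interpolation=cv2.INTER_CUBIC))
```

```text
(no output)
```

View pics/topc.png

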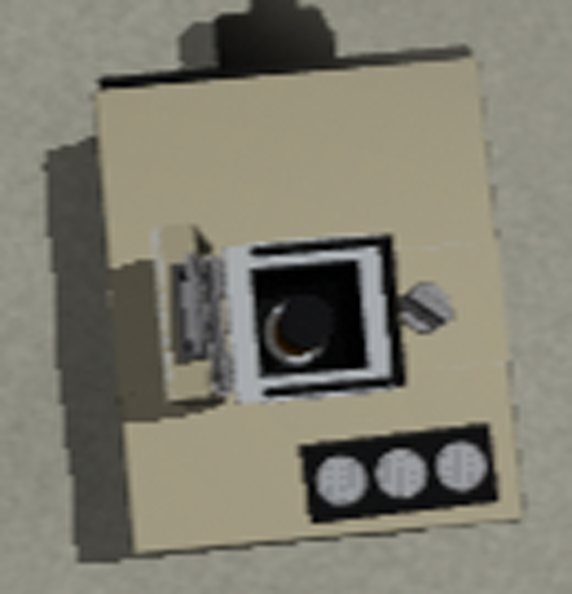

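View pics/scc.png

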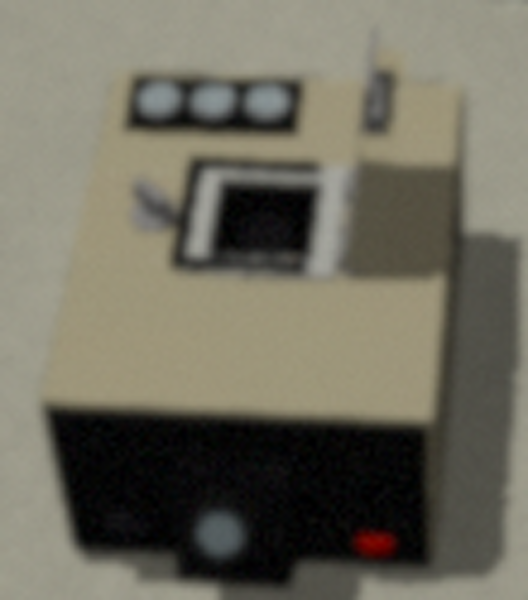

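```bash
cat > h.py <<'E'
import numpy as np
from scipy.spatial.transform import Rotation as R
def rot(q): return R.from_quat([q[1],q[2],q[3],q[0]])
def px2w(m,uv,z):
    d=np.array([(uv[0]-m['K'][0,2])/m['K'][0,0],-(uv[1]-m['K'][1,2])/m['K'][1,1],-1])
    d=rot(m['rotation']).apply(d); return m['eye']+d*(z-m['eye'][2])/d[2]
def w2px(m,P):
    p=rot(m['rotation']).inv().apply(np.asarray(P)-m['eye']); 
    return m['K'][0,0]*p[...,0]/-p[...,2]+m['K'][0,2], m['K'][1,1]*p[...,1]/p[...,2]+m['K'][1,2]
E
python3 - <<'E'
from bench import manip; from h import *
m=manip.camera_model("top")
f=lambda c:(c[0]/4.4+220,c[1]/4.4+100)
# corners: (+x,+y),(+x,-y),(-x,-y),(-x,+y)
C=np.array([px2w(m,f(c),.172)[:2] for c in[(98,90),(475,60),(520,520),(135,552)]])
L=np.array([[.15,.125],[.15,-.125],[-.15,-.125],[-.15,.125]])
c=C.mean(0);D=C-c
a=np.arctan2((L[:,0]*D[:,1]-L[:,1]*D[:,0]).sum(),(L*D).sum());Rm=np.array([[np.cos(a),-np.sin(a)],[np.sin(a),np.cos(a)]])
print(C,c,a);print("resid",(D-L@Rm.T)*1000)
w=px2w(m,f((427,307)),.19)[:2]
print("fast meas",w,"pred",c+Rm@[-.01,-.075],"hinge",c+Rm@[-.01,.057])
for n,q in(("a",(407,297)),("b",(447,318))):
  p=px2w(m,f(q),.199)[:2];print(n,p)
w1=px2w(m,f((437,285)),.175)[:2]
E
```

```text
[[ 0.71128268  0.01507108]
 [ 0.7286945  -0.22756527]
 [ 0.43334951 -0.2506418 ]
 [ 0.41533458 -0.00629754]] [ 0.57216532 -0.11735838] 0.07404617812492158
resid [[-1.22430084 -3.32480084]
 [-2.30710725  3.35381115]
 [ 1.52585203  2.47084345]
 [ 2.00555606 -2.49985376]]
fast meas [ 0.56768402 -0.19105589] pred [ 0.56774111 -0.19289266] hinge [ 0.55797595 -0.06125436]
a [ 0.57314404 -0.17726246]
b [ 0.55981071 -0.20192921]
```

```bash
cat >> h.py <<'E'
C0=np.array([.5722,-.1174]);YAW=.074
def inst(p):  # instrument -> world, z above origin
    c,s=np.cos(YAW),np.sin(YAW); return np.array([C0[0]+c*p[0]-s*p[1],C0[1]+s*p[0]+c*p[1],p[2]])
def delta(o,target,ang_x=None):
    """shift in tool axes (mm) to TCP target, and wy turn putting tool x at world angle ang_x, tool down"""
    T=rot(o['tool_rot']);d=T.inv().apply(np.array(target)-o['position'])*1000
    X=T.as_matrix();print("tool x,y,z:\n",X.T.round(3),"\nshift",d.round(1))
    if ang_x is not None:
        dn=np.array([np.cos(ang_x),np.sin(ang_x),0]);y=np.array([0,0,-1.])
        M=np.c_[dn,y,np.cross(dn,y)];print("rotvec",(T.inv()*R.from_matrix(M)).as_rotvec().round(3))
E
python3 - <<'E'
from bench import manip; from h import *
o=manip.get_obs(); m=manip.camera_model("wrist")
T=rot(o['tool_rot']);print("cam in tool",T.inv().apply(m['eye']-o['position']),(T.inv()*rot(m['rotation'])).as_matrix().round(2))
print(inst([-.01,-.075,.19]),inst([-.01,.057,.178]))
delta(o,inst([-.01,-.075,.36]),-.49)
E
```

```text
cam in tool [ 0.00015894 -0.15449822  0.06944872] [[ 1.    0.   -0.  ]
 [-0.    0.25 -0.97]
 [-0.    0.97  0.25]]
[ 0.5677723  -0.19293407  0.19      ] [ 0.55801322 -0.06129532  0.178     ]
tool x,y,z:
 [[ 0.307  0.952 -0.001]
 [-0.    -0.001 -1.   ]
 [-0.952  0.307  0.   ]] 
shift [-684.4 -130.3 -599.6]
rotvec [ 1.000e-03  1.749e+00 -1.000e-03]
```

Request:
jog_arm(
  plan=[
    {"dy": -100, "gripper": 40},
    {"dx": -684, "dy": -190, "dz": -600, "wy": 1.75},
    {"dx": -684, "dy": -190, "dz": -600, "wy": 1.75},
    {"dx": -684, "dy": -190, "dz": -600, "wy": 1.75},
    {"dx": -684, "dy": -190, "dz": -600, "wy": 1.75},
    {"dx": -684, "dy": -190, "dz": -600, "wy": 1.75},
    {"dx": -684, "dy": -190, "dz": -600, "wy": 1.75},
    {"dx": -684, "dy": -190, "dz": -600, "wy": 1.75},
    {"dx": -684, "dy": -190, "dz": -600, "wy": 1.75},
    {"dx": -684, "dy": -190, "dz": -600, "wy": 1.75},
    {"dx": -684, "dy": -190, "dz": -600, "wy": 1.75},
    {"dx": -684, "dy": -190, "dz": -600, "wy": 1.75},
    {"dx": -684, "dy": -190, "dz": -600, "wy": 1.75},
    {"dx": -684, "dy": -190, "dz": -600, "wy": 1.75},
    {"dx": -684, "dy": -190, "dz": -600, "wy": 1.75},
    {"dx": -684, "dy": -190, "dz": -600, "wy": 1.75},
    {"dx": -684, "dy": -190, "dz": -600, "wy": 1.75},
    {"dx": -684, "dy": -190, "dz": -600, "wy": 1.75},
    {"dx": -684, "dy": -190, "dz": -600, "wy": 1.75},
    {"dx": -684, "dy": -190, "dz": -600, "wy": 1.75},
  ],
)

```text
invalid input at $.plan[0]: expected keys dx, dy, dz, wx, wy, wz, gripper
```

Run:
```python
from bench import manip; from h import *
import cv2
o=manip.get_obs();print(o['time_s'],o['position'],o['joint_pos'],o['opening']);delta(o,inst([-.01,-.075,.30]),-.49)
cv2.imwrite("pics/w1.png",manip.get_image("wrist"))
```

```text
0.15 [0.20703178 0.64232353 0.22908541] [ 1.22120144e+00  1.16386846e-01  1.44208268e+00 -6.43768958e-06
  1.58400264e+00 -3.78063291e-02] 0.0928797691980118
tool x,y,z:
 [[ 0.307  0.952 -0.001]
 [-0.    -0.001 -1.   ]
 [-0.952  0.307  0.   ]] 
shift [-684.4  -70.3 -599.6]
rotvec [ 1.000e-03  1.749e+00 -1.000e-03]
```

View pics/w1.png

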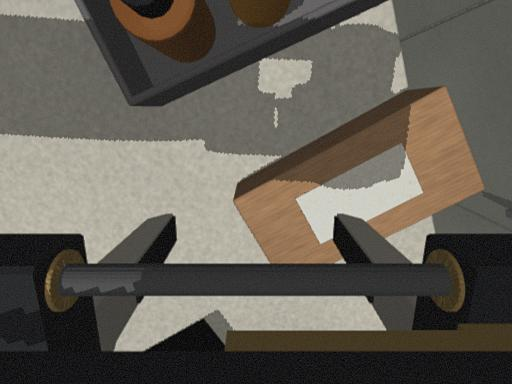

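The call was refused because every key is needed, so the wrist picture still shows the start pose. I'm resending it in full.

Request:
jog_arm(
  plan=[
    {"dx": 0, "dy": -100, "dz": 0, "wx": 0, "wy": 0, "wz": 0, "gripper": 40},
    {"dx": 0, "dy": -150, "dz": 0, "wx": 0, "wy": 0, "wz": 0, "gripper": 40},
    {"dx": -684, "dy": -190, "dz": -600, "wx": 0, "wy": 1.75, "wz": 0, "gripper": 40},
    {"dx": -684, "dy": -190, "dz": -600, "wx": 0, "wy": 1.75, "wz": 0, "gripper": 40},
    {"dx": -684, "dy": -190, "dz": -600, "wx": 0, "wy": 1.75, "wz": 0, "gripper": 40},
    {"dx": -684, "dy": -190, "dz": -600, "wx": 0, "wy": 1.75, "wz": 0, "gripper": 40},
    {"dx": -684, "dy": -190, "dz": -600, "wx": 0, "wy": 1.75, "wz": 0, "gripper": 40},
    {"dx": -684, "dy": -190, "dz": -600, "wx": 0, "wy": 1.75, "wz": 0, "gripper": 40},
    {"dx": -684, "dy": -190, "dz": -600, "wx": 0, "wy": 1.75, "wz": 0, "gripper": 40},
    {"dx": -684, "dy": -190, "dz": -600, "wx": 0, "wy": 1.75, "wz": 0, "gripper": 40},
    {"dx": -684, "dy": -190, "dz": -600, "wx": 0, "wy": 1.75, "wz": 0, "gripper": 40},
    {"dx": -684, "dy": -190, "dz": -600, "wx": 0, "wy": 1.75, "wz": 0, "gripper": 40},
    {"dx": -684, "dy": -190, "dz": -600, "wx": 0, "wy": 1.75, "wz": 0, "gripper": 40},
    {"dx": -684, "dy": -190, "dz": -600, "wx": 0, "wy": 1.75, "wz": 0, "gripper": 40},
    {"dx": -684, "dy": -190, "dz": -600, "wx": 0, "wy": 1.75, "wz": 0, "gripper": 40},
    {"dx": -684, "dy": -190, "dz": -600, "wx": 0, "wy": 1.75, "wz": 0, "gripper": 40},
    {"dx": -684, "dy": -190, "dz": -600, "wx": 0, "wy": 1.75, "wz": 0, "gripper": 40},
    {"dx": -684, "dy": -190, "dz": -600, "wx": 0, "wy": 1.75, "wz": 0, "gripper": 40},
    {"dx": -684, "dy": -190, "dz": -600, "wx": 0, "wy": 1.75, "wz": 0, "gripper": 40},
    {"dx": -684, "dy": -190, "dz": -600, "wx": 0, "wy": 1.75, "wz": 0, "gripper": 40},
  ],
)

```text
time_s: 2.2
position: [0.563, -0.1818, 0.4184]
tool_rot: [0.686, -0.686, 0.172, -0.172]
ft_force: [0.9, 0.3, 0.8]
opening: 0.0398
```

Run:
```python
from bench import manip; from h import *
import cv2
o=manip.get_obs();print(o['time_s'],o['position'],o['joint_pos'],o['opening']);delta(o,inst([-.01,-.075,.30]),-.49)
cv2.imwrite("pics/w1.png",manip.get_image("wrist"))
```

```text
2.2 [ 0.56300408 -0.18175321  0.41836463] [-3.55430719e-01 -5.28712212e-02  1.31146414e+00  1.05010471e-04
  1.88286090e+00  1.35943834e-01] 0.03983971757708377
tool x,y,z:
 [[ 0.882 -0.472  0.   ]
 [ 0.     0.    -1.   ]
 [ 0.472  0.882  0.   ]] 
shift [  9.5 118.4  -7.6]
rotvec [-0.    -0.001  0.   ]
```

View pics/w1.png

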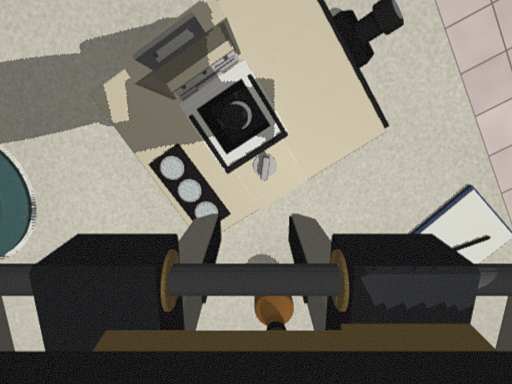

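Run:
```python
import cv2
a=cv2.imread("pics/w1.png")[130:200,220:310];cv2.imwrite("pics/w1c.png",cv2.resize(a,None,fx=8,fy=8,interpolation=cv2.INTER_CUBIC))
a=cv2.imread("pics/w1.png")[0:180,100:280];cv2.imwrite("pics/w1d.png",cv2.resize(a,None,fx=3.3,fy=3.3,interpolation=cv2.INTER_CUBIC))
```

```text
(no output)
```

View pics/w1c.png

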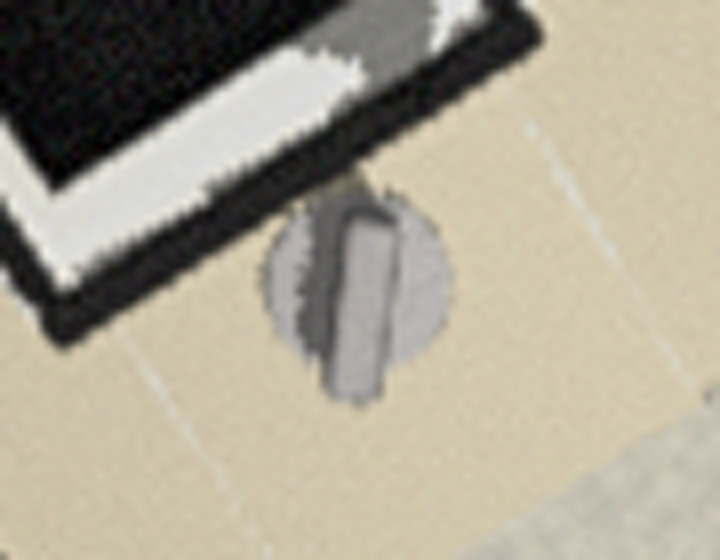

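View pics/w1d.png

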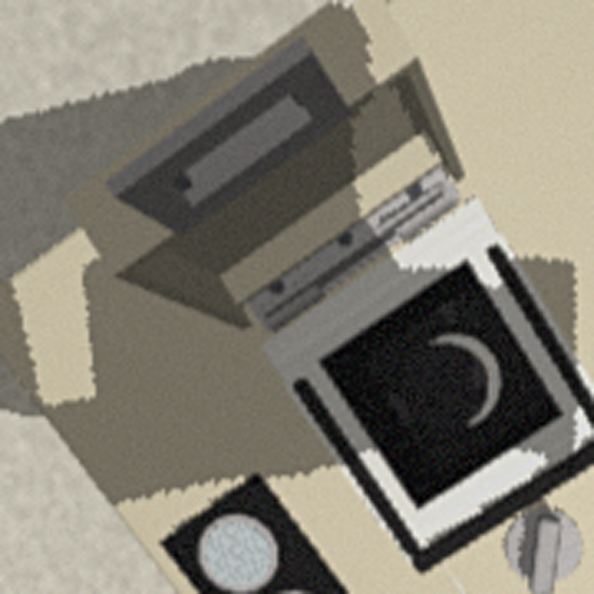

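Run:
```python
from bench import manip; from h import *
m=manip.camera_model("wrist");o=manip.get_obs();print(o['position'])
f=lambda c:(c[0]/8+220,c[1]/8+130)
a=px2w(m,f((370,222)),.199);b=px2w(m,f((353,398)),.199);w=px2w(m,f((358,283)),.175)
d=(a-b)[:2];print("len",np.hypot(*d),"ang",np.arctan2(d[1],d[0]),"joint",np.arctan2(d[1],d[0])-YAW);print("mid",(a+b)/2,"washer",w,inst([-.01,-.075,0]))
# deck corner & cover free edge slot
T=rot(o['tool_rot']);mid=(a+b)/2
delta(o,[mid[0],mid[1],.189],np.arctan2(d[1],d[0])-np.pi/2)
g=lambda c:(c[0]/3.3+100,c[1]/3.3)
# lock plate tip edge: outer corners
for t in np.arange(1.2,1.8,.05):
    P=[inst([x-.01,.057-r*np.cos(t),.178+r*np.sin(t)]) for x,r in((-.028,.151),(.028,.151),(0,.132))]
    print(round(t,2),[((u-100)*3.3).round(0).tolist() if 0 else (round((u-100)*3.3),round(v*3.3)) for u,v in[w2px(m,p) for p in P]])
```

```text
[ 0.56488275 -0.1869735   0.41686823]
len 0.028374975974303225 ang 0.9911776558842589 joint 0.9171776558842589
mid [ 0.57356894 -0.1992074   0.199     ] washer [ 0.57369547 -0.19948858  0.175     ] [ 0.5677723  -0.19293407  0.        ]
tool x,y,z:
 [[ 0.88  -0.474 -0.001]
 [-0.002 -0.001 -1.   ]
 [ 0.474  0.88  -0.002]] 
shift [ 13.7 227.9  -6.2]
rotvec [ 0.002  0.086 -0.001]
1.2 [(272, 447), (458, 323), (359, 361)]
1.25 [(253, 424), (441, 297), (344, 340)]
1.3 [(233, 399), (424, 269), (328, 319)]
1.35 [(213, 373), (406, 241), (313, 297)]
1.4 [(193, 347), (387, 211), (297, 274)]
1.45 [(172, 319), (368, 181), (281, 250)]
1.5 [(151, 290), (349, 150), (265, 226)]
1.55 [(131, 261), (329, 119), (248, 202)]
1.6 [(110, 232), (309, 88), (232, 178)]
1.65 [(90, 203), (290, 56), (217, 153)]
1.7 [(71, 173), (271, 25), (201, 129)]
1.75 [(52, 144), (252, -5), (186, 105)]
1.8 [(35, 116), (233, -34), (172, 82)]
```

Request:
jog_arm(
  plan=[
    {"dx": 3, "dy": 50, "dz": 1, "wx": 0, "wy": 0.07, "wz": 0, "gripper": 40},
    {"dx": 3, "dy": 100, "dz": 1, "wx": 0, "wy": 0.07, "wz": 0, "gripper": 40},
    {"dx": 3, "dy": 139, "dz": 1, "wx": 0, "wy": 0.07, "wz": 0, "gripper": 40},
    {"dx": 3, "dy": 139, "dz": 1, "wx": 0, "wy": 0.07, "wz": 0, "gripper": 40},
    {"dx": 3, "dy": 139, "dz": 1, "wx": 0, "wy": 0.07, "wz": 0, "gripper": 40},
    {"dx": 3, "dy": 139, "dz": 1, "wx": 0, "wy": 0.07, "wz": 0, "gripper": 40},
  ],
)

```text
time_s: 2.85
position: [0.5664, -0.1802, 0.2824]
tool_rot: [-0.679, 0.68, -0.194, 0.197]
ft_force: [0.4, 0.3, 0.7]
opening: 0.0399
```

Run:
```python
from bench import manip; from h import *
import cv2,pickle
o=manip.get_obs();m=manip.camera_model("wrist");pickle.dump((o,m),open("s2.pkl","wb"))
print(o['time_s'],o['position'],o['ft_force'])
im=manip.get_image("wrist");cv2.imwrite("pics/w2.png",im)
print(manip.get_obs()['position'])
cv2.imwrite("pics/w2c.png",cv2.resize(im[150:310,180:340],None,fx=3.7,fy=3.7,interpolation=cv2.INTER_CUBIC))
```

```text
2.85 [ 0.56642692 -0.18022361  0.28235671] [0.36560006 0.29407189 0.68080454]
[ 0.56642992 -0.1802572   0.28227536]
```

View pics/w2.png

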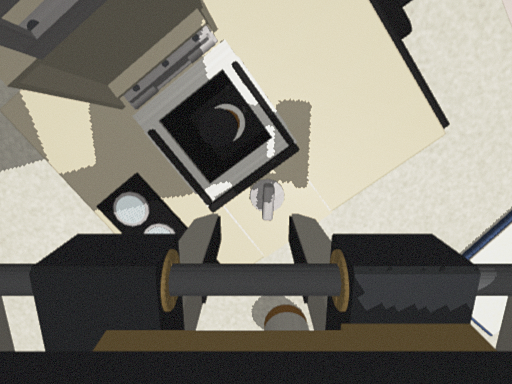

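View pics/w2c.png

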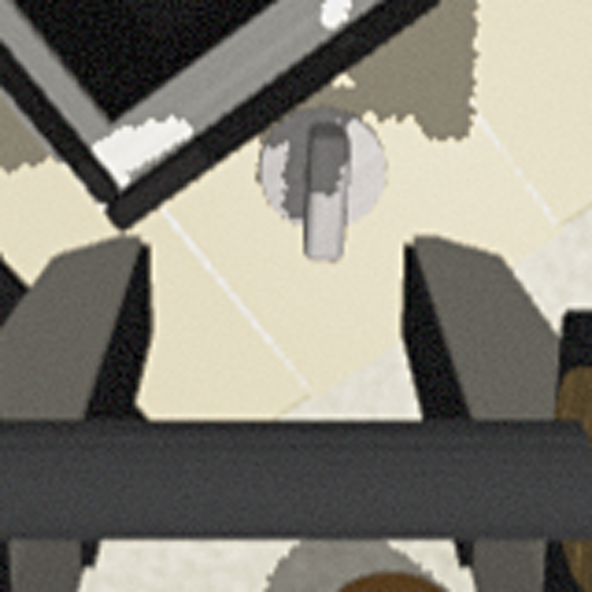

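Run:
```python
from h import *; import pickle
o,m=pickle.load(open("s2.pkl","rb"))
f=lambda c:(c[0]/3.7+180,c[1]/3.7+150)
a=px2w(m,f((328,124)),.199);b=px2w(m,f((324,260)),.199);w=px2w(m,f((323,165)),.175)
d=(a-b)[:2];ang=np.arctan2(d[1],d[0]);print("len",np.hypot(*d),"ang",ang,"joint",ang-YAW);mid=(a+b)/2;print("mid",mid,"washer",w)
delta(o,[mid[0],mid[1],.189],ang-np.pi/2)
delta(o,[mid[0],mid[1],.189],YAW-np.pi/2)
```

```text
len 0.03194780803653061 ang 0.9932113123875115 joint 0.9192113123875115
mid [ 0.57258211 -0.19235561  0.199     ] washer [ 0.57268365 -0.19299984  0.175     ]
tool x,y,z:
 [[ 0.847 -0.532  0.003]
 [ 0.003 -0.001 -1.   ]
 [ 0.532  0.847  0.001]] 
shift [11.3 93.4 -7.1]
rotvec [-0.001  0.017  0.003]
tool x,y,z:
 [[ 0.847 -0.532  0.003]
 [ 0.003 -0.001 -1.   ]
 [ 0.532  0.847  0.001]] 
shift [11.3 93.4 -7.1]
rotvec [-0.002  0.936  0.003]
```

Request:
jog_arm(
  plan=[
    {"dx": 11, "dy": 30, "dz": -7, "wx": 0, "wy": 0.017, "wz": 0.003, "gripper": 34},
    {"dx": 11, "dy": 60, "dz": -7, "wx": 0, "wy": 0.017, "wz": 0.003, "gripper": 34},
    {"dx": 11, "dy": 75, "dz": -7, "wx": 0, "wy": 0.017, "wz": 0.003, "gripper": 34},
    {"dx": 11, "dy": 86, "dz": -7, "wx": 0, "wy": 0.017, "wz": 0.003, "gripper": 34},
    {"dx": 11, "dy": 86, "dz": -7, "wx": 0, "wy": 0.017, "wz": 0.003, "gripper": 34},
    {"dx": 11, "dy": 86, "dz": -7, "wx": 0, "wy": 0.017, "wz": 0.003, "gripper": 34},
  ],
)

```text
time_s: 3.5
position: [0.5718, -0.1919, 0.1949]
tool_rot: [0.678, -0.678, 0.202, -0.201]
ft_force: [0.6, 0.0, -0.8]
opening: 0.0339
```

Run:
```python
from bench import manip; from h import *
import cv2
o=manip.get_obs();print(o['time_s'],o['position'],o['ft_force'])
im=manip.get_image("wrist");cv2.imwrite("pics/w3.png",im)
cv2.imwrite("pics/w3c.png",cv2.resize(im[150:310,180:340],None,fx=3.7,fy=3.7,interpolation=cv2.INTER_CUBIC))
```

```text
3.5 [ 0.57180456 -0.19191697  0.19485739] [ 0.58114978  0.02312852 -0.79941709]
```

View pics/w3c.png

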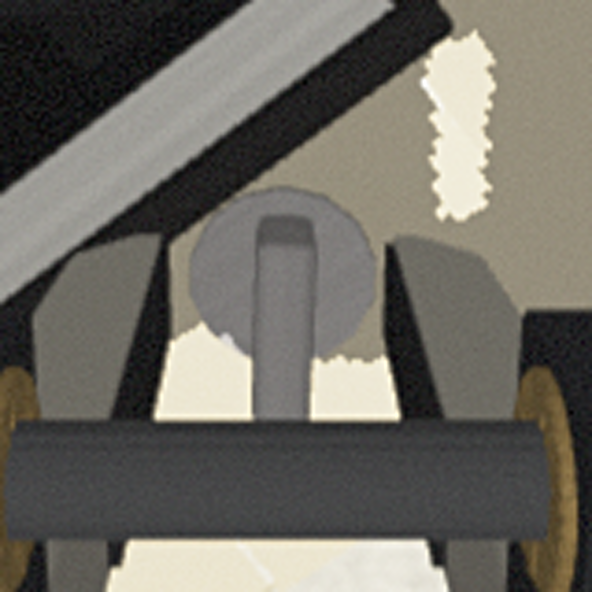

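The crop shows the wing centred between the pads at about (283, 320) and parallel to them. I'll close on it and turn.

Request:
jog_arm(
  squeeze=12,
  plan=[
    {"dx": 0, "dy": 0, "dz": 0, "wx": 0, "wy": 0, "wz": 0, "gripper": 4},
    {"dx": 0, "dy": 0, "dz": 0, "wx": 0, "wy": 0, "wz": 0, "gripper": 4},
    {"dx": 0, "dy": 0, "dz": 0, "wx": 0, "wy": 0, "wz": 0, "gripper": 4},
    {"dx": 0, "dy": 0, "dz": 0, "wx": 0, "wy": 0, "wz": 0, "gripper": 4},
    {"dx": 0, "dy": 0, "dz": 0, "wx": 0, "wy": 0, "wz": 0, "gripper": 4},
    {"dx": 0, "dy": 0, "dz": 0, "wx": 0, "wy": 0.1, "wz": 0, "gripper": 4},
    {"dx": 0, "dy": 0, "dz": 0, "wx": 0, "wy": 0.2, "wz": 0, "gripper": 4},
    {"dx": 0, "dy": 0, "dz": 0, "wx": 0, "wy": 0.3, "wz": 0, "gripper": 4},
    {"dx": 0, "dy": 0, "dz": 0, "wx": 0, "wy": 0.4, "wz": 0, "gripper": 4},
    {"dx": 0, "dy": 0, "dz": 0, "wx": 0, "wy": 0.5, "wz": 0, "gripper": 4},
    {"dx": 0, "dy": 0, "dz": 0, "wx": 0, "wy": 0.6, "wz": 0, "gripper": 4},
    {"dx": 0, "dy": 0, "dz": 0, "wx": 0, "wy": 0.7, "wz": 0, "gripper": 4},
    {"dx": 0, "dy": 0, "dz": 0, "wx": 0, "wy": 0.8, "wz": 0, "gripper": 4},
    {"dx": 0, "dy": 0, "dz": 0, "wx": 0, "wy": 0.9, "wz": 0, "gripper": 4},
    {"dx": 0, "dy": 0, "dz": 0, "wx": 0, "wy": 0.92, "wz": 0, "gripper": 4},
    {"dx": 0, "dy": 0, "dz": 0, "wx": 0, "wy": 0.92, "wz": 0, "gripper": 4},
  ],
)

```text
time_s: 5.15
position: [0.573, -0.1937, 0.1936]
tool_rot: [-0.517, 0.518, -0.481, 0.483]
ft_force: [17.1, -15.7, -6.0]
opening: 0.009
```

Run:
```python
from bench import manip; from h import *
o=manip.get_obs();print(o['time_s'],o['position'],o['ft_force'],o['wrist_torque'],o['opening'])
x=rot(o['tool_rot']).as_matrix()[:,0];print("wing joint est",np.arctan2(x[1],x[0])+np.pi/2-YAW)
```

```text
5.15 [ 0.57298237 -0.19367818  0.19358429] [ 17.14951498 -15.70472523  -6.03772386] [-2.83175784 -2.88613731  0.1135527 ] 0.009010738122140914
wing joint est -0.0028342018246109574
```

Request:
jog_arm(
  plan=[
    {"dx": 0, "dy": 0, "dz": 0, "wx": 0, "wy": 0, "wz": 0, "gripper": 19},
    {"dx": 0, "dy": 0, "dz": 0, "wx": 0, "wy": 0, "wz": 0, "gripper": 19},
    {"dx": 0, "dy": -20, "dz": 0, "wx": 0, "wy": 0, "wz": 0, "gripper": 19},
    {"dx": 0, "dy": -60, "dz": 0, "wx": 0, "wy": 0, "wz": 0, "gripper": 19},
    {"dx": 0, "dy": -110, "dz": 0, "wx": 0, "wy": 0, "wz": 0, "gripper": 19},
    {"dx": 0, "dy": -160, "dz": 0, "wx": 0, "wy": 0, "wz": 0, "gripper": 10},
    {"dx": 0, "dy": -205, "dz": 0, "wx": 0, "wy": 0, "wz": 0, "gripper": 0},
    {"dx": 0, "dy": -205, "dz": 0, "wx": 0, "wy": 0, "wz": 0, "gripper": 0},
    {"dx": 0, "dy": -205, "dz": 0, "wx": 0, "wy": 0, "wz": 0, "gripper": 0},
  ],
)

```text
time_s: 6.05
position: [0.572, -0.1921, 0.3991]
tool_rot: [0.518, -0.518, 0.482, -0.481]
ft_force: [0.1, 0.5, -0.9]
opening: 0.0004
```

Run:
```python
from bench import manip; from h import *
import cv2,pickle
o=manip.get_obs();m=manip.camera_model("wrist");pickle.dump((o,m),open("s3.pkl","wb"))
print(o['time_s'],o['position'],o['joint_pos'],o['ft_force'])
im=manip.get_image("wrist");cv2.imwrite("pics/w4.png",im)
cv2.imwrite("pics/w4c.png",cv2.resize(im[0:230,150:380],None,fx=2.6,fy=2.6,interpolation=cv2.INTER_CUBIC))
cv2.imwrite("pics/t4.png",cv2.resize(manip.get_image("top")[100:235,220:350],None,fx=4.4,fy=4.4,interpolation=cv2.INTER_CUBIC))
```

```text
6.05 [ 0.57197498 -0.19214789  0.39906234] [-3.66693931e-01 -3.33250282e-02  1.32382932e+00  7.05225022e-04
  1.85264757e+00  1.13136542e+00] [ 0.13415344  0.50024434 -0.90187263]
```

View pics/w4.png

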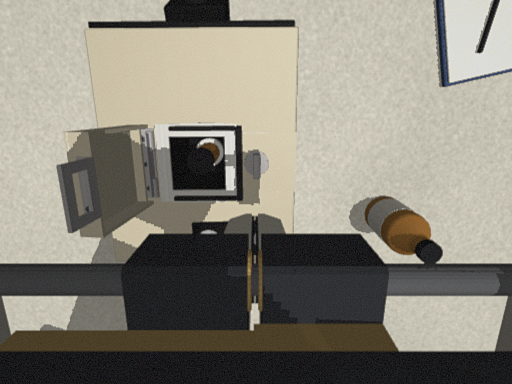

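View pics/w4c.png

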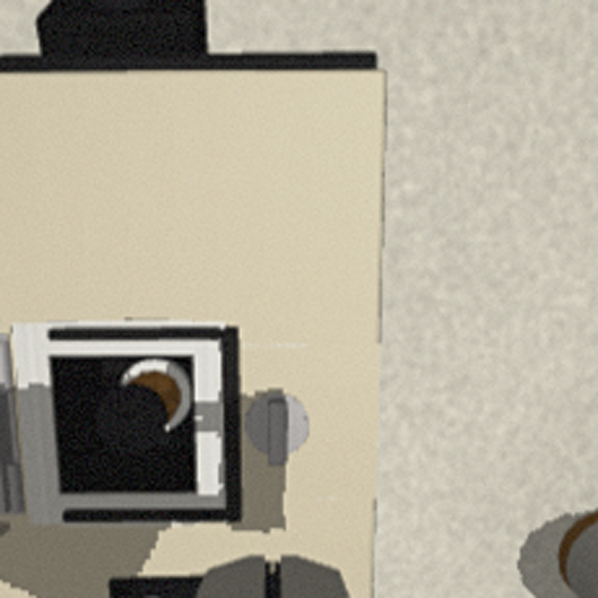

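```bash
sed -i 's/C0=np.array(\[.5722,-.1174\])/C0=np.array([.577,-.1177])/' h.py
python3 - <<'E'
from h import *; import pickle,cv2
o,m=pickle.load(open("s3.pkl","rb"))
im=cv2.imread("pics/w4.png")
cv2.imwrite("pics/w4e.png",cv2.resize(im[110:250,40:180],None,fx=4.2,fy=4.2,interpolation=cv2.INTER_CUBIC))
for n,p in dict(ppcorner=[.15,.125,.172],pm=[.15,-.125,.172],fast=[-.01,-.075,.199],h=[-.01,.057,.178],hp=[.04,.057,.178]).items(): print(n,np.round(w2px(m,inst(p)),1))
for t in np.arange(1.45,1.8,.05):
    print(round(t,2),[np.round(w2px(m,inst([x-.01,.057-r*np.cos(t),.178+r*np.sin(t)]))).tolist() for x,r in((-.028,.151),(.028,.151),(-.028,.112),(.028,.112),(0,.132))])
E
```

```text
ppcorner [81.8 25. ]
pm [299.1  24.7]
fast [255.7 166.1]
h [151.3 163. ]
hp [147.7 122.7]
1.45 [[115.0, 231.0], [106.0, 163.0], [129.0, 214.0], [122.0, 155.0], [119.0, 191.0]]
1.5 [[105.0, 231.0], [96.0, 163.0], [123.0, 215.0], [115.0, 155.0], [110.0, 191.0]]
1.55 [[96.0, 231.0], [86.0, 163.0], [116.0, 215.0], [109.0, 155.0], [102.0, 192.0]]
1.6 [[86.0, 231.0], [76.0, 163.0], [110.0, 215.0], [103.0, 155.0], [95.0, 192.0]]
1.65 [[77.0, 231.0], [66.0, 163.0], [105.0, 215.0], [96.0, 155.0], [87.0, 191.0]]
1.7 [[69.0, 231.0], [57.0, 163.0], [99.0, 214.0], [91.0, 155.0], [80.0, 191.0]]
1.75 [[60.0, 230.0], [48.0, 162.0], [93.0, 214.0], [85.0, 154.0], [73.0, 191.0]]
1.8 [[52.0, 230.0], [40.0, 162.0], [88.0, 214.0], [79.0, 154.0], [66.0, 190.0]]
```

View pics/w4e.png

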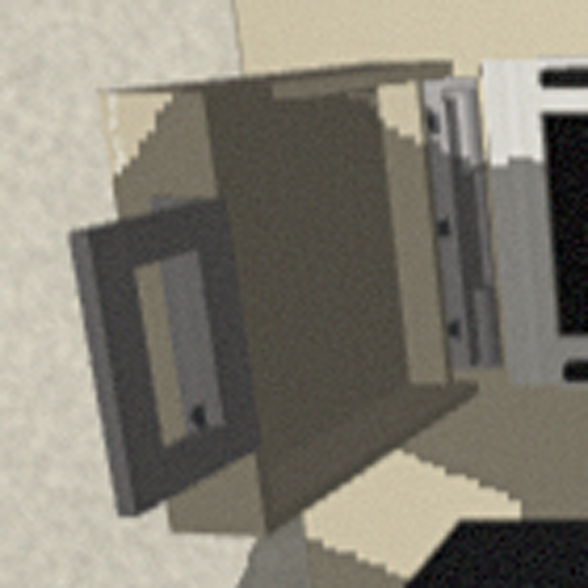

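View pics/t4.png

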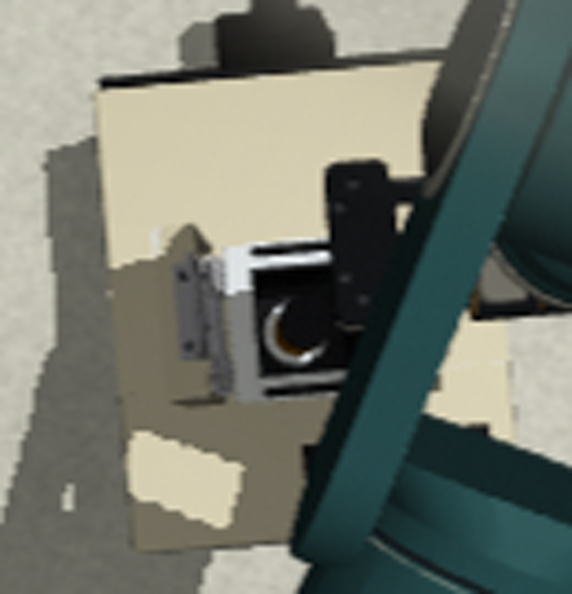

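Request:
jog_arm(
  plan=[
    {"dx": -40, "dy": 0, "dz": 0, "wx": 0, "wy": -0.14, "wz": 0, "gripper": 0},
    {"dx": -80, "dy": 0, "dz": 0, "wx": 0, "wy": -0.28, "wz": 0, "gripper": 0},
    {"dx": -120, "dy": 0, "dz": 0, "wx": 0, "wy": -0.42, "wz": 0, "gripper": 0},
    {"dx": -160, "dy": 0, "dz": 0, "wx": 0, "wy": -0.56, "wz": 0, "gripper": 0},
    {"dx": -196, "dy": 0, "dz": 0, "wx": 0, "wy": -0.7, "wz": 0, "gripper": 0},
    {"dx": -196, "dy": 0, "dz": 0, "wx": 0, "wy": -0.84, "wz": 0, "gripper": 0},
    {"dx": -196, "dy": 0, "dz": 0, "wx": 0, "wy": -0.98, "wz": 0, "gripper": 0},
    {"dx": -196, "dy": 0, "dz": 0, "wx": 0, "wy": -1.12, "wz": 0, "gripper": 0},
    {"dx": -196, "dy": 0, "dz": 0, "wx": 0, "wy": -1.26, "wz": 0, "gripper": 0},
    {"dx": -196, "dy": 0, "dz": 0, "wx": 0, "wy": -1.4, "wz": 0, "gripper": 0},
    {"dx": -196, "dy": 0, "dz": 0, "wx": 0, "wy": -1.54, "wz": 0, "gripper": 0},
    {"dx": -196, "dy": 0, "dz": 0, "wx": 0, "wy": -1.57, "wz": 0, "gripper": 0},
    {"dx": -196, "dy": 0, "dz": 0, "wx": 0, "wy": -1.57, "wz": 0, "gripper": 0},
  ],
)

```text
time_s: 7.45
position: [0.5575, 0.0033, 0.3971]
tool_rot: [0.707, -0.706, -0.024, 0.027]
ft_force: [-0.6, -0.6, 0.3]
opening: 0.0005
```

Run:
```python
from bench import manip; from h import *
import cv2,pickle
o=manip.get_obs();m=manip.camera_model("wrist");pickle.dump((o,m),open("s5.pkl","wb"))
print(o['time_s'],o['position'],o['joint_pos'],o['ft_force'])
im=manip.get_image("wrist");cv2.imwrite("pics/w5.png",im)
cv2.imwrite("pics/s5.png",cv2.resize(manip.get_image("scene")[100:280,165:315],None,fx=3.3,fy=3.3,interpolation=cv2.INTER_CUBIC))
delta(o,inst([-.01,.121,.279]),YAW)
```

```text
7.45 [0.55745218 0.00331158 0.39708666] [-4.06219990e-02 -1.31105519e-01  1.41884340e+00  1.60159916e-03
  1.85864446e+00 -1.12571883e-01] [-0.60046428 -0.57928791  0.31227157]
tool x,y,z:
 [[ 0.997  0.072 -0.005]
 [-0.005  0.002 -1.   ]
 [-0.072  0.997  0.002]] 
shift [  1.1 118.1  -1.4]
rotvec [-0.002 -0.002 -0.005]
```

View pics/w5.png

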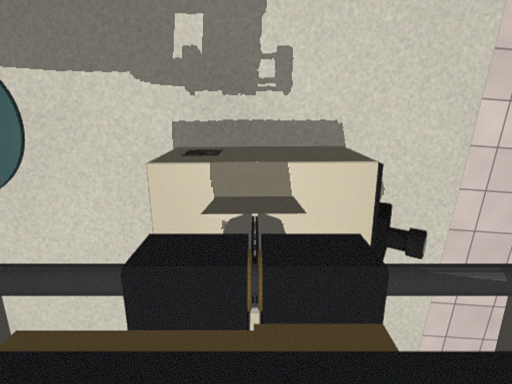

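View pics/s5.png

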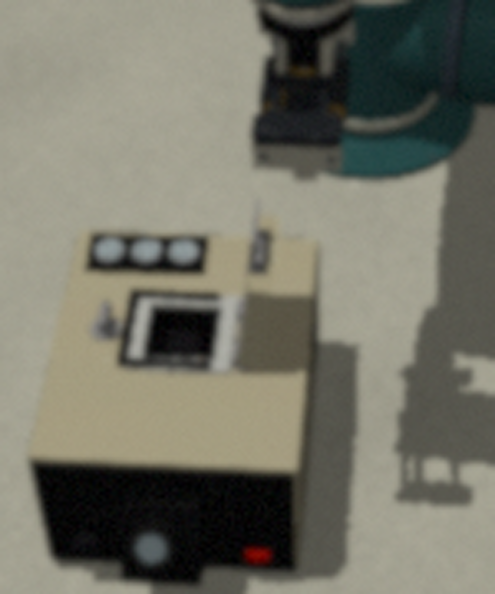

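Run:
```python
from h import *; import pickle
o,m=pickle.load(open("s5.pkl","rb"))
for t in np.arange(1.5,1.8,.05):
    print(round(t,2),[np.round(w2px(m,inst([x-.01,.057-(r*np.cos(t)-.024*np.sin(t)),.178+r*np.sin(t)+.024*np.cos(t)]))).tolist() for x,r in((-.05,.112),(.05,.112),(-.05,.006),(.05,.006))])
# arc
r=.090
u0,z0=None,None
for t in [1.68,1.6,1.5,1.4,1.3,1.2,1.1,1.0,.9,.8,.7,.6,.5,.4,.3,.2,.1,.05,0]:
    u=r*np.cos(t)-.024*np.sin(t)-.0075; v=r*np.sin(t)+.024*np.cos(t)
    print(t,"dz(from y=.121)",round((-.064-u)*1000,1),"TCPz",round(.178+v+.011,4),"dy from .279",round((.279-.189-v)*1000,1))
```

```text
1.5 [[202.0, 238.0], [309.0, 238.0], [216.0, 197.0], [295.0, 197.0]]
1.55 [[202.0, 232.0], [309.0, 232.0], [216.0, 197.0], [295.0, 197.0]]
1.6 [[202.0, 226.0], [309.0, 226.0], [216.0, 196.0], [295.0, 196.0]]
1.65 [[202.0, 220.0], [309.0, 220.0], [216.0, 196.0], [295.0, 196.0]]
1.7 [[202.0, 214.0], [309.0, 214.0], [217.0, 196.0], [294.0, 196.0]]
1.75 [[202.0, 207.0], [309.0, 207.0], [217.0, 195.0], [294.0, 195.0]]
1.8 [[202.0, 201.0], [309.0, 201.0], [217.0, 195.0], [294.0, 195.0]]
1.68 dz(from y=.121) -22.8 TCPz 0.2758 dy from .279 3.2
1.6 dz(from y=.121) -29.9 TCPz 0.2783 dy from .279 0.7
1.5 dz(from y=.121) -38.9 TCPz 0.2805 dy from .279 -1.5
1.4 dz(from y=.121) -48.1 TCPz 0.2818 dy from .279 -2.8
1.3 dz(from y=.121) -57.4 TCPz 0.2821 dy from .279 -3.1
1.2 dz(from y=.121) -66.7 TCPz 0.2816 dy from .279 -2.6
1.1 dz(from y=.121) -75.9 TCPz 0.2801 dy from .279 -1.1
1.0 dz(from y=.121) -84.9 TCPz 0.2777 dy from .279 1.3
0.9 dz(from y=.121) -93.6 TCPz 0.2744 dy from .279 4.6
0.8 dz(from y=.121) -102.0 TCPz 0.2703 dy from .279 8.7
0.7 dz(from y=.121) -109.9 TCPz 0.2653 dy from .279 13.7
0.6 dz(from y=.121) -117.2 TCPz 0.2596 dy from .279 19.4
0.5 dz(from y=.121) -124.0 TCPz 0.2532 dy from .279 25.8
0.4 dz(from y=.121) -130.0 TCPz 0.2462 dy from .279 32.8
0.3 dz(from y=.121) -135.4 TCPz 0.2385 dy from .279 40.5
0.2 dz(from y=.121) -139.9 TCPz 0.2304 dy from .279 48.6
0.1 dz(from y=.121) -143.7 TCPz 0.2219 dy from .279 57.1
0.05 dz(from y=.121) -145.2 TCPz 0.2175 dy from .279 61.5
0 dz(from y=.121) -146.5 TCPz 0.213 dy from .279 66.0
```

Request:
jog_arm(
  plan=[
    {"dx": 1, "dy": 40, "dz": -1, "wx": 0, "wy": 0, "wz": 0, "gripper": 0},
    {"dx": 1, "dy": 80, "dz": -1, "wx": 0, "wy": 0, "wz": 0, "gripper": 0},
    {"dx": 1, "dy": 110, "dz": -1, "wx": 0, "wy": 0, "wz": 0, "gripper": 0},
    {"dx": 1, "dy": 118, "dz": -1, "wx": 0, "wy": 0, "wz": 0, "gripper": 0},
    {"dx": 1, "dy": 119, "dz": -15, "wx": 0, "wy": 0, "wz": 0, "gripper": 0},
    {"dx": 1, "dy": 119, "dz": -25, "wx": 0, "wy": 0, "wz": 0, "gripper": 0},
    {"dx": 1, "dy": 117, "dz": -35, "wx": 0, "wy": 0, "wz": 0, "gripper": 0},
    {"dx": 1, "dy": 116, "dz": -45, "wx": 0, "wy": 0, "wz": 0, "gripper": 0},
    {"dx": 1, "dy": 115, "dz": -55, "wx": 0, "wy": 0, "wz": 0, "gripper": 0},
    {"dx": 1, "dy": 115, "dz": -65, "wx": 0, "wy": 0, "wz": 0, "gripper": 0},
    {"dx": 1, "dy": 116, "dz": -75, "wx": 0, "wy": 0, "wz": 0, "gripper": 0},
    {"dx": 1, "dy": 118, "dz": -84, "wx": 0, "wy": 0, "wz": 0, "gripper": 0},
    {"dx": 1, "dy": 118, "dz": -84, "wx": 0, "wy": 0, "wz": 0, "gripper": 0},
    {"dx": 1, "dy": 118, "dz": -84, "wx": 0, "wy": 0, "wz": 0, "gripper": 0},
  ],
)

```text
time_s: 8.95
position: [0.5642, -0.0804, 0.2801]
tool_rot: [0.707, -0.706, -0.024, 0.026]
ft_force: [1.3, 0.6, 0.4]
opening: 0.0002
```

Run:
```python
from bench import manip; from h import *
import cv2
o=manip.get_obs()
print(o['time_s'],o['position'],o['joint_pos'],o['ft_force'])
cv2.imwrite("pics/w6.png",manip.get_image("wrist"))
cv2.imwrite("pics/s6.png",cv2.resize(manip.get_image("scene")[100:280,165:315],None,fx=3.3,fy=3.3,interpolation=cv2.INTER_CUBIC))
delta(o,inst([-.01,.057-.0775,.2777]),YAW)
```

```text
8.95 [ 0.56424678 -0.08042793  0.28007539] [-1.86872475e-01 -1.19550206e-01  1.59597883e+00  1.04110674e-03
  1.66865820e+00 -2.58313074e-01] [1.25010056 0.6146249  0.37622231]
tool x,y,z:
 [[ 0.997  0.071 -0.003]
 [-0.003  0.002 -1.   ]
 [-0.071  0.997  0.002]] 
shift [  0.1   2.3 -58.6]
rotvec [-0.002 -0.002 -0.003]
```

View pics/s6.png

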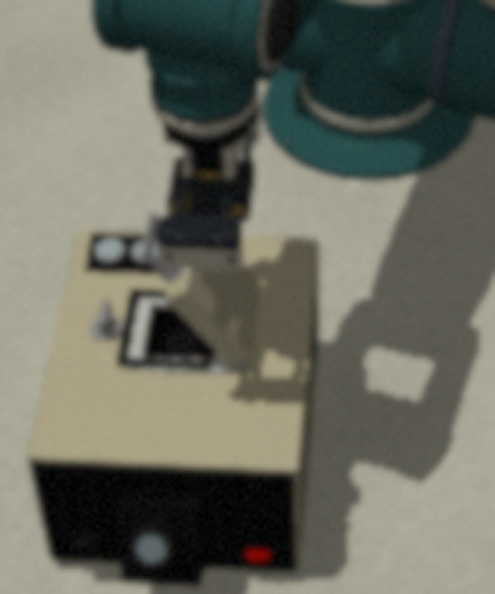

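View pics/w6.png

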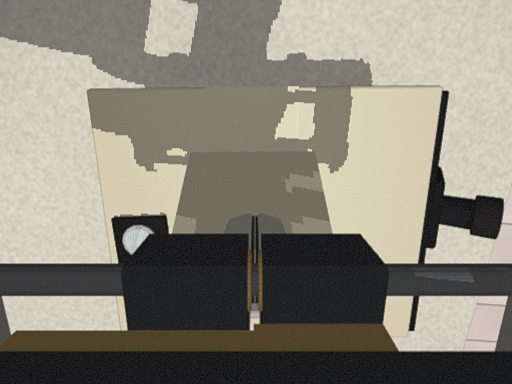

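The cover is following: the finger holds it at about 1.0 rad, and the wing (scene crop, about (105, 322)) is untouched. Continuing the arc.

Request:
jog_arm(
  plan=[
    {"dx": 0, "dy": 5, "dz": -11, "wx": 0, "wy": 0, "wz": 0, "gripper": 0},
    {"dx": 0, "dy": 9, "dz": -19, "wx": 0, "wy": 0, "wz": 0, "gripper": 0},
    {"dx": 0, "dy": 14, "dz": -27, "wx": 0, "wy": 0, "wz": 0, "gripper": 0},
    {"dx": 0, "dy": 20, "dz": -34, "wx": 0, "wy": 0, "wz": 0, "gripper": 0},
    {"dx": 0, "dy": 27, "dz": -41, "wx": 0, "wy": 0, "wz": 0, "gripper": 0},
    {"dx": 0, "dy": 34, "dz": -47, "wx": 0, "wy": 0, "wz": 0, "gripper": 0},
    {"dx": 0, "dy": 41, "dz": -52, "wx": 0, "wy": 0, "wz": 0, "gripper": 0},
    {"dx": 0, "dy": 45, "dz": -55, "wx": 0, "wy": 0, "wz": 0, "gripper": 0},
    {"dx": 0, "dy": 45, "dz": -55, "wx": 0, "wy": 0, "wz": 0, "gripper": 0},
    {"dx": 0, "dy": 45, "dz": -55, "wx": 0, "wy": 0, "wz": 0, "gripper": 0},
  ],
)

```text
time_s: 10.05
position: [0.5682, -0.1349, 0.2354]
tool_rot: [0.707, -0.706, -0.025, 0.026]
ft_force: [-0.9, 0.3, 1.1]
opening: 0.0007
```

Run:
```python
from bench import manip; from h import *
import cv2
o=manip.get_obs()
print(o['time_s'],o['position'],o['ft_force'])
cv2.imwrite("pics/w7.png",manip.get_image("wrist"))
cv2.imwrite("pics/s7.png",cv2.resize(manip.get_image("scene")[120:280,165:295],None,fx=3.7,fy=3.7,interpolation=cv2.INTER_CUBIC))
delta(o,inst([-.01,.057-.0825,.213]),YAW)
```

```text
10.05 [ 0.56823849 -0.13494616  0.23544623] [-0.85494545  0.30555161  1.06704685]
tool x,y,z:
 [[ 0.997  0.072 -0.002]
 [-0.003  0.002 -1.   ]
 [-0.072  0.997  0.002]] 
shift [ 0.1 22.4 -9. ]
rotvec [-0.002 -0.002 -0.002]
```

View pics/s7.png

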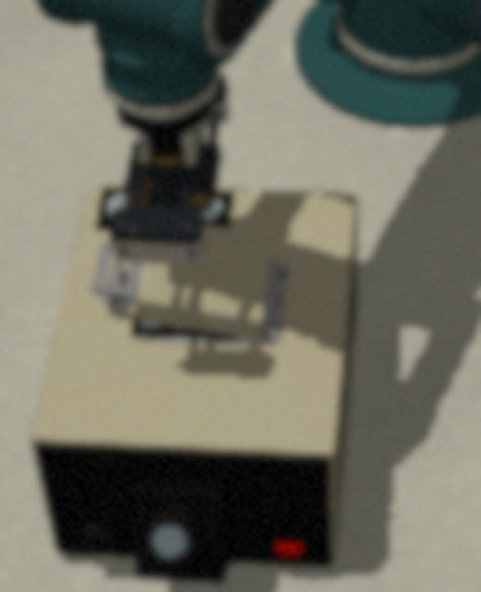

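View pics/w7.png

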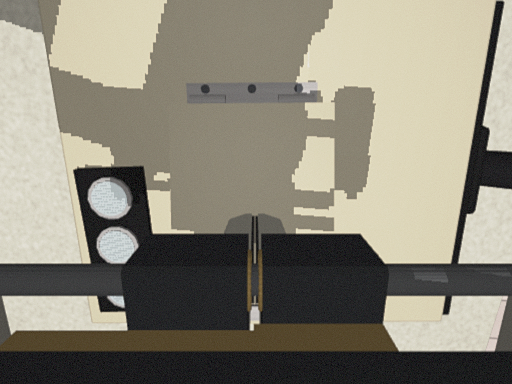

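Request:
jog_arm(
  plan=[
    {"dx": 0, "dy": 4, "dz": -3, "wx": 0, "wy": 0, "wz": 0, "gripper": 0},
    {"dx": 0, "dy": 9, "dz": -5, "wx": 0, "wy": 0, "wz": 0, "gripper": 0},
    {"dx": 0, "dy": 13, "dz": -7, "wx": 0, "wy": 0, "wz": 0, "gripper": 0},
    {"dx": 0, "dy": 16, "dz": -8, "wx": 0, "wy": 0, "wz": 0, "gripper": 0},
    {"dx": 0, "dy": 18, "dz": -9, "wx": 0, "wy": 0, "wz": 0, "gripper": 0},
    {"dx": 0, "dy": 18, "dz": -9, "wx": 0, "wy": 0, "wz": 0, "gripper": 0},
    {"dx": 0, "dy": 18, "dz": -9, "wx": 0, "wy": 0, "wz": 0, "gripper": 0},
  ],
)

```text
time_s: 10.85
position: [0.5688, -0.144, 0.2174]
tool_rot: [0.707, -0.706, -0.025, 0.026]
ft_force: [-0.8, -0.5, -0.5]
opening: 0.0009
```

Run:
```python
from bench import manip; from h import *
import cv2
o=manip.get_obs()
print(o['time_s'],o['position'],o['ft_force'])
cv2.imwrite("pics/s8.png",cv2.resize(manip.get_image("scene")[120:280,165:295],None,fx=3.7,fy=3.7,interpolation=cv2.INTER_CUBIC))
delta(o,inst([-.01,.057-.0825,.213]),YAW)
```

```text
10.85 [ 0.56884179 -0.1440037   0.21743542] [-0.83231867 -0.49907048 -0.52944934]
tool x,y,z:
 [[ 0.997  0.072 -0.002]
 [-0.002  0.002 -1.   ]
 [-0.072  0.997  0.002]] 
shift [0.1 4.4 0.1]
rotvec [-0.002 -0.002 -0.002]
```

View pics/s8.png

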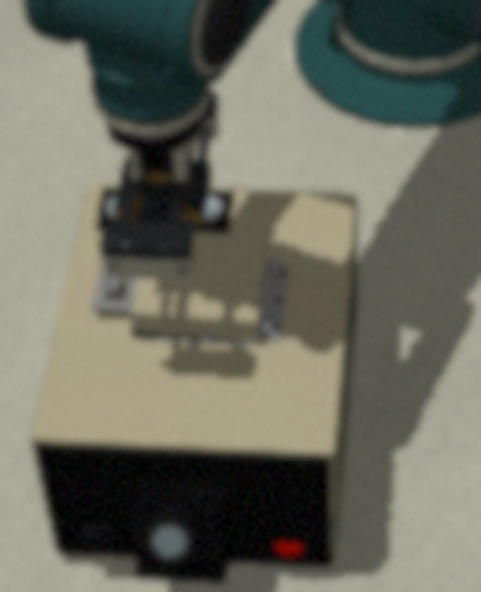

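Request:
jog_arm(
  plan=[
    {"dx": 0, "dy": 1.5, "dz": 0, "wx": 0, "wy": 0, "wz": 0, "gripper": 0},
    {"dx": 0, "dy": 3, "dz": 0, "wx": 0, "wy": 0, "wz": 0, "gripper": 0},
    {"dx": 0, "dy": 3, "dz": 0, "wx": 0, "wy": 0, "wz": 0, "gripper": 0},
    {"dx": 0, "dy": 3, "dz": 0, "wx": 0, "wy": 0, "wz": 0, "gripper": 0},
  ],
)

```text
time_s: 11.3
position: [0.569, -0.1445, 0.2151]
tool_rot: [0.707, -0.707, -0.025, 0.026]
ft_force: [-0.9, -4.2, 6.0]
opening: 0.0006
```

Request:
jog_arm(
  plan=[
    {"dx": 0, "dy": 1, "dz": 0, "wx": 0, "wy": 0, "wz": 0, "gripper": 0},
    {"dx": 0, "dy": 2, "dz": 0, "wx": 0, "wy": 0, "wz": 0, "gripper": 0},
    {"dx": 0, "dy": 2, "dz": 0, "wx": 0, "wy": 0, "wz": 0, "gripper": 0},
    {"dx": 0, "dy": 2, "dz": 0, "wx": 0, "wy": 0, "wz": 0, "gripper": 0},
  ],
)

```text
time_s: 11.7
position: [0.569, -0.1448, 0.2137]
tool_rot: [-0.706, 0.707, 0.025, -0.026]
ft_force: [-3.2, -6.3, 10.3]
opening: 0.0003
```

Request:
jog_arm(
  plan=[
    {"dx": 0, "dy": 1, "dz": 0, "wx": 0, "wy": 0, "wz": 0, "gripper": 0},
    {"dx": 0, "dy": 2, "dz": 0, "wx": 0, "wy": 0, "wz": 0, "gripper": 0},
    {"dx": 0, "dy": 2, "dz": 0, "wx": 0, "wy": 0, "wz": 0, "gripper": 0},
    {"dx": 0, "dy": 2, "dz": 0, "wx": 0, "wy": 0, "wz": 0, "gripper": 0},
  ],
)

```text
time_s: 12.1
position: [0.569, -0.145, 0.2131]
tool_rot: [-0.706, 0.707, 0.025, -0.025]
ft_force: [-6.7, -5.5, 21.3]
opening: 0.0004
```

Request:
jog_arm(
  plan=[
    {"dx": 0, "dy": 1, "dz": 0, "wx": 0, "wy": 0, "wz": 0, "gripper": 0},
    {"dx": 0, "dy": 2, "dz": 0, "wx": 0, "wy": 0, "wz": 0, "gripper": 0},
    {"dx": 0, "dy": 2, "dz": 0, "wx": 0, "wy": 0, "wz": 0, "gripper": 0},
    {"dx": 0, "dy": 2, "dz": 0, "wx": 0, "wy": 0, "wz": 0, "gripper": 0},
  ],
)

```text
time_s: 12.5
position: [0.5691, -0.1451, 0.2129]
tool_rot: [-0.706, 0.707, 0.026, -0.025]
ft_force: [-14.0, -4.3, 34.7]
opening: 0.0004
```

Run:
```python
from bench import manip; from h import *
import cv2
o=manip.get_obs()
print(o['time_s'],o['position'],o['ft_force'])
im=manip.get_image("scene");cv2.imwrite("pics/s9.png",cv2.resize(im[170:230,175:255],None,fx=9,fy=9,interpolation=cv2.INTER_CUBIC))
cv2.imwrite("pics/w9.png",manip.get_image("wrist"))
cv2.imwrite("pics/t9.png",cv2.resize(manip.get_image("top")[100:235,220:420],None,fx=4,fy=4,interpolation=cv2.INTER_CUBIC))
o=manip.get_obs();print(o['position'],o['ft_force'])
m=manip.camera_model("scene")
for p in([-.025,-.075,.199],[.005,-.075,.199],[-.038,-.094,.178],[.018,-.094,.178]):u,v=w2px(m,inst(p));print((u-175)*9,(v-170)*9)
```

```text
12.5 [ 0.56913161 -0.1450604   0.21291677] [-13.96451634  -4.30041166  34.68902069]
[ 0.56912419 -0.14507064  0.21288814] [-12.50883513  -4.02407752  33.91098943]
193.46501298313592 185.90140338073024
180.25350230232905 247.82633415309942
152.83007193500305 197.08912871553656
127.31062316422171 312.3625634672047
```

View pics/s9.png

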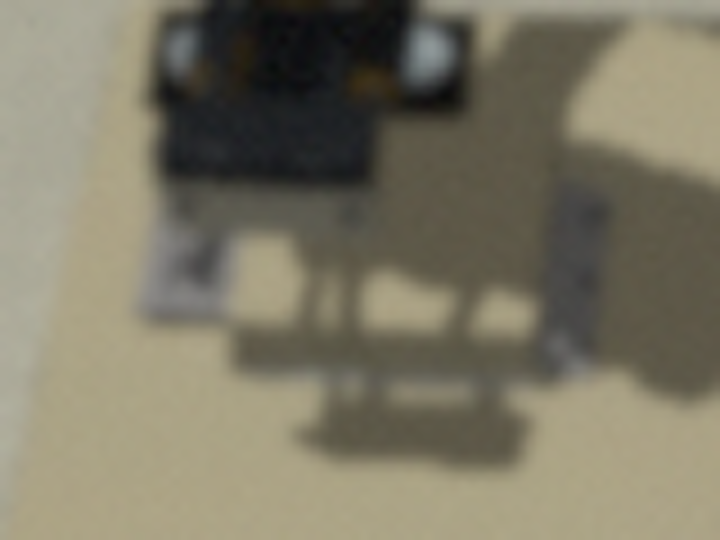

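View pics/t9.png

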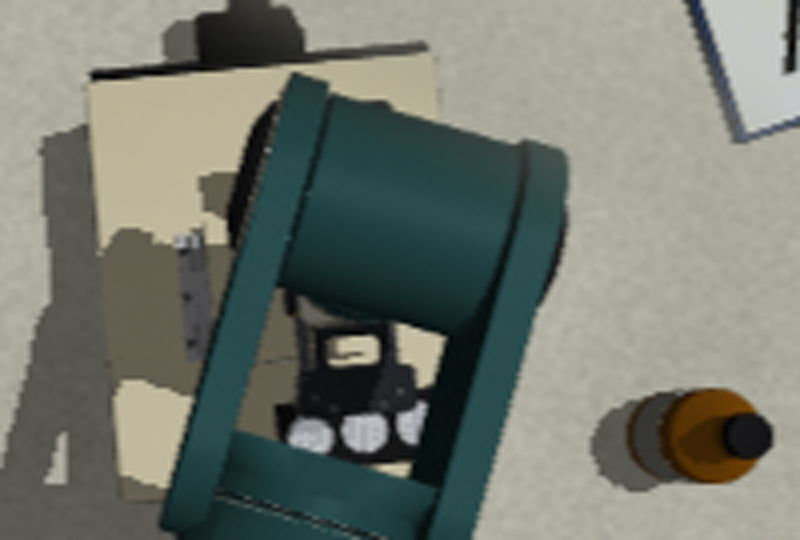

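View pics/w9.png

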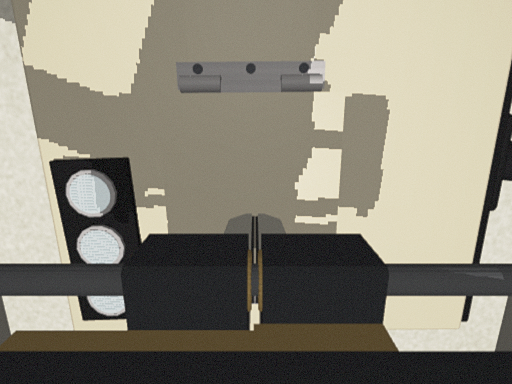

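```bash
python3 -c "
from bench import manip
manip.finish_job();o=manip.get_obs();print(o['time_s'],o['position'],o['ft_force'])"
```

```text
the job is handed in; nothing more can be done
the job is handed in; nothing more can be done
```

The cover is pressed home, the wing stands up through the slot, and I handed the job in while still holding it. The job took about 12.6 s. No verdict came back, and I couldn't read the state after handing it in.

**What I did:** I found the instrument in the top and wrist pictures and gripped the wing at about 0.92 rad. I turned it to about 0 rad against its stop, let go and lifted clear. With the fingers closed, I then swung the cover over from about 1.7 rad and pressed it down until the push turned stiff.

**Last checks:**
- **Cover home:** The tool height was 0.2129 m, against 0.213 m calculated for fully home. The last 2 mm of commanded push moved it only 0.2 mm, with about 34 N upward at the wrist. The force held steady (34.7 to 33.9 N) across the last picture calls.
- **Wing:** It was lined up with the hinge in the wrist picture taken before closing. The final scene picture shows the lock plate flat on the deck with the wing in its slot. The cover could not shut this far on a misaligned wing.
- **Fingers clear of the fastener:** They press about 82 mm from the hinge, roughly 50 mm from the wing.
- **Bystanders:** The filter plate and bottle look undisturbed. The jar stand was outside my last crops, but the arm only passed well above it.

**Disagreements:**
- The first top-camera fit put the instrument about 5 mm off in x; I corrected it from the wrist view of the fastener.
- The final picture shows the lock plate corner about 1.5 px from where I calculated it.
- There is also a 12–14 N sideways force at the wrist from pressing, and I left it.

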